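# Put away the mixed handful after cooking

## Robot

A 6-joint arm with a two-finger parallel gripper is mounted at the origin on a cart in front of the work surface, level with it; the furniture and walls round the work are solid. World frame = base frame: x ahead of the robot, y to its left, z up, the work surface at z = 0. Lengths are in m, angles in rad, forces in N, time in s.
With the tool pointing down it reaches from about 0.2 to 0.875 m from the base axis. Payload 3.4 kg.
Tool frame: the origin (TCP) lies between the finger pads; the fingertips stand 25 mm ahead of it and the grasp point (between the pads) lies 6 mm ahead of it (r.nose_length is the z of the fingertips in the tool frame, in m); z points along the fingers, x is the direction in which the jaws open and shut, and the axes are right-handed (so a half turn about z gives the same grasp; the last joint's range is limited). The gripper opens to 94 mm and grips with 3 to 60 N. Pads are 16 mm wide; open, the fingers measure 119 mm over their backs; the gripper's body (75 mm by 177 mm) begins 78 mm behind the grasp point.
Start: joints at [-1.432, 0.276, 1.505, -0, 1.361, -0.121], TCP at [0.148, -0.556, 0.23] pointing down, gripper open.
Joint ranges: [-2.89, 2.89], [-0.75, 2.08], [0.22, 2.7], [-1.18, 4.32], [0.11, 2.71], [-2.7, 2.7]. Speed limits (rad/s): [2.57, 2.57, 3.14, 3.14, 3.14, 3.14].

## Interface

Orientations are given as a unit quaternion [w, x, y, z].
In Python, from plant import r, gripper_to, inverse_kinematics, vision, models, telemetry gives the robot as it stands. Calls block until the motion is done:
- r.move_to(position, orientation): joint-space move of the TCP to a pose.
- r.move_l(position, rot=None, vel=0.15, guard=None): straight line of the TCP; rot=None keeps the orientation; vel is the mean speed in m/s. With guard (N) it stops when the force on the tool has changed by that much, and returns True; else False.
- r.movej(angles): joint-space move.
- gripper_to(opening, f_grip=None): finger opening in m; f_grip is the grip in N (None keeps the last); returns when the fingers have stopped.
- r.hold(seconds).
- inverse_kinematics(position, orientation): joint angles nearest the present ones, or None.
- vision.snapshot(name): name is "side" or "top"; returns the picture (420x560x3 uint8, red, green, blue); there is no depth.
- vision.get_calibration(name): a dict with "fx", "fy", "cx", "cy" (pixels), "D" ([k1, k2, p1, p2, k3] as OpenCV has them; the pictures are not rectified), "position" and "orientation" of the camera in the world. Camera axes: x right, y down, z forward; pixel columns grow to the right and rows downward; lengths in m; the calibration is good to about 2 mm. A picture is of the moment at which its call begins. get_calibration takes no time and is no camera call.
A pose or a line that the arm cannot do raises r.PlanningError and nothing moves.
- r.sign_off(): hands the job in, once; it reports no verdict.
Trained networks look in the newest picture that a camera, given by its name, has taken for a name from the list of things; names that differ only in an ending like _2 or _b are one class to them, and where a whole thing is asked for, a point or a joint stands for the part that bears it (a point fixed in the world has none). Each returns a list of dicts, best first, with "score" (0 to 1); they miss things now and then, are a little off and sometimes report something else, mostly with a low value. They report only what shows in the picture. A call takes as long as a camera call. They do not tell look-alikes from the thing itself.
- models.boxes_of(thing, camera): "at" ([x, y, z] in m, in world coordinates, good to about 4 mm: the middle of the surface that is visible of it).
- models.regions_of(thing, camera): "pixels" (420x560 bool, what is visible of it).
- models.mark_of(thing, camera): "at" ([x, y, z] in m, in world coordinates, good to about 4 mm: a listed point, or the origin of a listed thing).
Readings, each from a call of its own:
- telemetry.current_t(): time.
- telemetry.current_joints(): joint angles.
- telemetry.current_dq(): joint speeds.
- telemetry.current_joint_efforts(): joint torques, N m.
- telemetry.current_ee_pos(): TCP position.
- telemetry.current_tool_rot(): TCP orientation.
- telemetry.current_wrist_force(): force on the tool from outside, world axes, zero at the start.
- telemetry.current_torque(): the same for the moment, N m.
- telemetry.current_opening(): finger opening in m.
Only numpy, scipy, OpenCV 4.12 (cv2) and the standard library are available. Lean on these libraries where they do the work, as an engineer would, in place of code of your own. Each camera call takes 0.05 s, during which the arm holds its last target. There are 200 camera calls.

## Task

Put away the five things left along the front of the worktop. The two spice jars go upright into the spice stand, one to a well, the orange-capped jar in the middle well next to the salt and the dark-capped jar in the end well; the peeler goes into the long bay of the cutlery tray and the teaspoon into the short bay, each lying flat along its bay; the lemon goes into the clear food tub. Never let a jar tip over, and leave the salt shaker and the cork in their places.

Things in the scene. Friction and masses are not known exactly. Their poses are not given: they have to be found in the camera images.
- orange_cap_jar: glass spice jar with an orange-yellow screw cap, round, 45 mm across, 100 mm tall, about 0.11 kg, standing on the worktop. Origin: centre of its underside; z up its axis. The cap is the top 20 mm and as wide as the jar.
- dark_cap_jar: glass spice jar with a dark brown-black screw cap and a green label, round, 41 mm across, 104 mm tall, about 0.11 kg, standing on the worktop. Origin: centre of its underside; z up its axis. The cap is the top 20 mm and as wide as the jar.
- lemon: yellow lemon lying on its side, 78 mm long (its own x), 55 wide (y), 56 high (z); it can roll about its x. Origin: middle of its underside as it lies at the start; the lemon's centre is 28 mm from there along its own z
- peeler: vegetable peeler with a thick dark blue handle and a short metal head, lying flat; it behaves as a rigid bar 170 mm long (its own x) x 25 mm wide (y) x 17 mm thick (z), about 0.08 kg. Origin: middle of its underside.
- teaspoon: steel teaspoon lying flat, 132 mm long (its own x), 28 mm wide at the bowl (y), 11 mm high over all (z), about 0.02 kg. Origin: middle of its underside
- spice_stand: fixed dark wood spice stand, 78 (its x) x 222 mm (its y), with three wells in a row along y, each 66 x 66 mm inside: end well y = +72 holds the salt shaker, middle well y = 0 and end well y = -72 are empty (all x = 0). Well floor 6 mm above the worktop, walls 6 thick, up to 36 mm, end walls 42. Origin: centre of underside on the worktop; z up
- cutlery_tray: fixed pale wood tray, 134 (its x) x 202 mm (its y); floor 5 mm thick, walls 6 thick, 20 high, those along y scooped to 7 high for fingers from y = -56 to +74. Inside: long bay 58 (x) x 190 mm (y), centre (-32, 0); short bay 58 x 152, centre (+32, +19); small bay 58 x 32, centre (+32, -79), holds the cork. Origin: centre of underside on the worktop; z up
- food_tub: fixed open clear plastic food tub with a pinkish tint and rounded corners, no lid, 119 mm (its x) x 181 mm (its y) outside at the rim, 56 mm high, floor 7 mm above the worktop; inside it is about 98 x 148 mm. Origin: centre of its underside on the worktop; z up.
- salt_shaker: bystander: salt shaker, grey top and clear glass body, 44 mm across, 90 mm tall, standing loose in the y = +72 mm well of the spice stand; it stays there, upright. Origin: centre of its underside; z up.
- cork: bystander: brown bottle cork, 25 mm across, 35 mm tall, standing loose in the small bay of the cutlery tray; it stays in that bay. Origin: centre of its underside.
Things that resemble listed ones, but are neither listed nor needed, are in the scene too. Leave any purple look-alike of the dark_cap_jar alone.

How it is judged:
By the outcome, as a careful person would: the job done as asked, in the order asked, and still so for the second after the job is handed in, with the robot touching nothing.
It also fails if it takes over 136 s, if anything falls off the work surface, if the arm or the gripper's body presses on something with over 40 N, if the wrist force passes 120 N, or if a joint passes its speed limit or range.

## Working session

There is one attempt and no reset: what is moved stays moved. The work goes in short steps, each a Python script; the robot and the scene stay as the last script left them, time stands still between calls to the robot, and variables do not carry over. Pictures are saved under pics/ and viewed, about 12 in all and at most 16, crops included, and the job is handed in when it is done.

```bash
ls; mkdir -p pics; python3 - <<'E'
from plant import r, vision, models, telemetry
import cv2, numpy as np
for c in ["top","side"]:
    im=vision.snapshot(c); cv2.imwrite(f"pics/{c}0.png",im[:,:,::-1]); k=vision.get_calibration(c); print(c,k)
for n in ["orange_cap_jar","dark_cap_jar","lemon","peeler","teaspoon","spice_stand","cutlery_tray","food_tub","salt_shaker","cork"]:
    for c in ["top","side"]:
        print(n,c,[(np.round(d["at"],3).tolist(),round(d["score"],2)) for d in models.mark_of(n,c)][:4])
print(telemetry.current_t())
E
```

```text
pics
top {'fx': 425.6766530001646, 'fy': 425.6766530001646, 'cx': 283.9138439686803, 'cy': 214.48131542588143, 'D': array([-0.13533182,  0.        ,  0.        ,  0.        ,  0.        ]), 'position': array([ 0.45109011, -0.0016961 ,  1.33719563]), 'orientation': array([ 0.01574054, -0.70519754,  0.70849542, -0.02197526])}
side {'fx': 472.61727419749326, 'fy': 472.61727419749326, 'cx': 281.114778788731, 'cy': 201.34843132968254, 'D': array([-0.03064898,  0.        ,  0.        ,  0.        ,  0.        ]), 'position': array([ 0.95373831, -0.97837209,  0.59612002]), 'orientation': array([-0.50136108,  0.84375944,  0.16188797, -0.10246634])}
orange_cap_jar top [([0.427, 0.164, -0.002], 0.78)]
orange_cap_jar side [([0.428, 0.165, -0.001], 0.88), ([0.432, 0.034, -0.006], 0.32)]
dark_cap_jar top [([0.589, -0.416, 0.001], 0.83)]
dark_cap_jar side [([0.488, -0.39, 0.0], 0.83), ([0.591, -0.418, 0.005], 0.82), ([0.39, -0.359, -0.002], 0.68)]
lemon top [([0.457, -0.095, -0.004], 0.51)]
lemon side [([0.455, -0.094, -0.001], 0.56)]
peeler top [([0.437, -0.223, 0.001], 0.74)]
peeler side [([0.44, -0.219, 0.001], 0.84), ([0.432, 0.033, 0.0], 0.69)]
teaspoon top [([0.432, 0.03, -0.002], 0.47), ([0.627, 0.032, 0.003], 0.2)]
teaspoon side [([0.43, 0.032, -0.005], 0.66)]
spice_stand top [([0.63, 0.031, 0.003], 0.72)]
spice_stand side [([0.628, 0.027, -0.001], 0.89)]
cutlery_tray top [([0.498, 0.336, -0.003], 0.91)]
cutlery_tray side [([0.499, 0.338, -0.004], 0.71)]
food_tub top [([0.615, -0.253, -0.003], 0.72), ([0.492, 0.339, -0.002], 0.2)]
food_tub side [([0.614, -0.256, -0.001], 0.61)]
salt_shaker top [([0.62, 0.107, 0.004], 0.65)]
salt_shaker side [([0.614, 0.108, 0.001], 0.67)]
cork top [([0.575, 0.38, 0.004], 0.63)]
cork side [([0.574, 0.38, 0.01], 0.64), ([0.496, 0.338, 0.001], 0.16)]
1.1
```

View pics/top0.png

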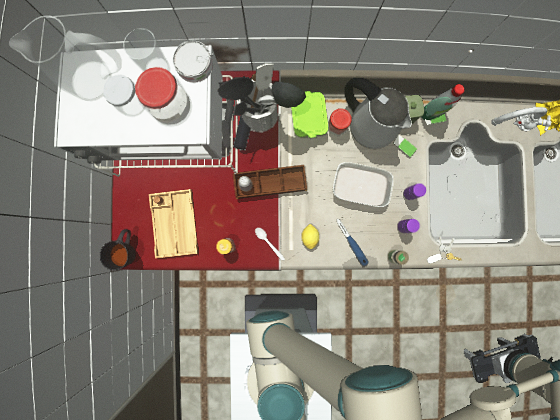

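View pics/side0.png

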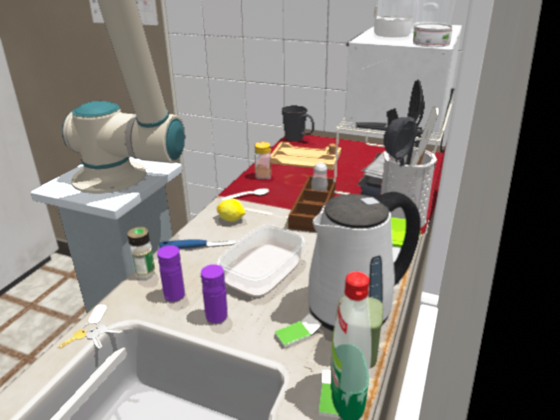

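The top view shows the stand around px (270,182) with the salt at its left end, and the tray around (175,223) with the cork at top left. The orange jar is at (224,246), the spoon at (270,243), the lemon at (310,237) and the peeler at (352,242). The green-label jar is at (398,256), and two purple look-alikes are at (416,190) and (408,226). In the side view the real dark jar, with its green label, is at (142,252).

```bash
cat > h.py <<'E'
from plant import r, gripper_to, inverse_kinematics, vision, models, telemetry
import cv2, numpy as np
from scipy.spatial.transform import Rotation as R
def plane(px,cam,z):
    k=vision.get_calibration(cam); K=np.array([[k['fx'],0,k['cx']],[0,k['fy'],k['cy']],[0,0,1]])
    u=cv2.undistortPoints(np.asarray(px,float).reshape(-1,1,2),K,k['D'])[:,0]
    w,x,y,zz=k['orientation']; d=R.from_quat([x,y,zz,w]).apply(np.c_[u,np.ones(len(u))])
    p=k['position']; return (p+d*((z-p[2])/d[:,2])[:,None])[:,:2]
def region(n,cam,z,near=None):
    best=[]
    for d in models.regions_of(n,cam):
        m=np.argwhere(d['pixels'])[:,::-1]
        if len(m)<8: continue
        P=plane(m,cam,z)
        if near is None or np.linalg.norm(P.mean(0)-near)<0.06: return P,d['score']
    return None,0
def quat(a):   # tool down, jaw axis at world angle a (mod pi, wrapped)
    x=np.array([np.cos(a),np.sin(a),0]); z=np.array([0,0,-1.]); q=R.from_matrix(np.c_[x,np.cross(z,x),z]).as_quat()
    return np.array([q[3],*q[:3]])
E
cat > m.py <<'E'
from h import *
vision.snapshot("top"); vision.snapshot("side")
for n,z,near in [("orange_cap_jar",.1,None),("dark_cap_jar",.104,(.39,-.36)),("lemon",.028,None),("peeler",.01,None),("teaspoon",.005,None),("spice_stand",.038,None),("cutlery_tray",.015,None),("food_tub",.056,None)]:
  for c in ["top","side"]:
    P,s=region(n,c,z,near)
    if P is None: print(n,c,None); continue
    (cx,cy),(w,h),a=cv2.minAreaRect((P*1000).astype(np.float32))
    if w<h: a-=90
    ev,V=np.linalg.eigh(np.cov(P.T)); l=V[:,1]
    print(n,c,round(s,2),"rect",np.round([cx,cy,w,h],1),"long ang",round(a,1),"mean",np.round(P.mean(0)*1000),"pca",round(np.degrees(np.arctan2(l[1],l[0]))%180,1))
E
python3 m.py; python3 - <<'E'
from h import *
im=cv2.imread("pics/top0.png"); cv2.imwrite("pics/c1.png",cv2.resize(im[165:270,140:420],None,fx=2.8,fy=2.8,interpolation=cv2.INTER_CUBIC))
E
```

```text
orange_cap_jar top 0.74 rect [426.3 157.1  44.4  53. ] long ang -76.0 mean [426. 156.] pca 99.1
orange_cap_jar side 0.78 rect [471.2  69.7  42.5 246.5] long ang -65.1 mean [474.  62.] pca 114.7
dark_cap_jar top 0.59 rect [ 391.5 -345.9   62.1   36. ] long ang 81.4 mean [ 392. -346.] pca 80.0
dark_cap_jar side None
lemon top 0.51 rect [453.6 -92.6  56.5  58.8] long ang -45.4 mean [454. -92.] pca 177.5
lemon side 0.68 rect [453.9 -91.3  66.8 113.8] long ang -48.1 mean [455. -92.] pca 124.9
peeler top 0.68 rect [ 434.4 -228.6  165.7   26.9] long ang 28.3 mean [ 420. -233.] pca 32.2
peeler side 0.44 rect [588.  199.3  42.5 180.5] long ang -71.2 mean [592. 192.] pca 107.0
teaspoon top 0.55 rect [434.8  33.5 126.   28.7] long ang 44.8 mean [445.  45.] pca 40.9
teaspoon side 0.56 rect [434.9  44.2 106.2  31.8] long ang 32.5 mean [444.  48.] pca 39.4
spice_stand top 0.77 rect [623.9  31.1  84.5 223.4] long ang -83.1 mean [624.  25.] pca 97.1
spice_stand side None
cutlery_tray top 0.87 rect [495.6 334.2 206.6 144.4] long ang 6.6 mean [495. 332.] pca 6.4
cutlery_tray side 0.87 rect [500.1 322.1 203.3 177.6] long ang 7.7 mean [495. 310.] pca 176.7
food_tub top 0.96 rect [ 612.  -255.   183.1  121.6] long ang 78.6 mean [ 611. -255.] pca 78.9
food_tub side 0.7 rect [ 624.7 -280.2  222.4  150. ] long ang 80.3 mean [ 627. -289.] pca 96.4
```

View pics/c1.png

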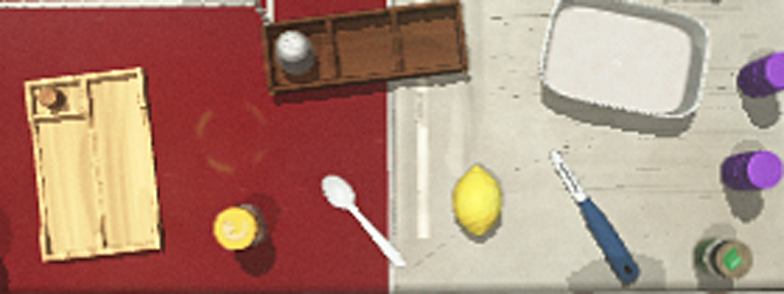

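```bash
cat >> h.py <<'E'
def best(p,a):
    q0=telemetry.current_joints(); c=[]
    for b in (a,a+np.pi):
        q=inverse_kinematics(p,quat(b))
        if q is not None: c.append((np.abs(np.array(q)-q0).max(),b))
    return quat(min(c)[1])
def stat(s): print(s,"t",round(telemetry.current_t(),1),"pos",np.round(telemetry.current_ee_pos(),3),"open",round(telemetry.current_opening(),4),"F",np.round(telemetry.current_wrist_force(),1))
def pick(xy,zt,a,op,f,up=.26):
    q=best([*xy,zt+.12],a); r.move_to([*xy,zt+.12],q); gripper_to(op,f)
    hit=r.move_l([*xy,zt],vel=.12,guard=15); print("guard",hit); stat("down"); gripper_to(0,f); r.hold(.2); stat("grip")
    r.move_l([*xy,up],vel=.2); stat("up")
def place(xy,zt,a,op,up=.26,g=6):
    q=best([*xy,up],a); r.move_l([*xy,up],q,vel=.25)
    r.move_l([*xy,zt+.03],vel=.15); hit=r.move_l([*xy,zt],vel=.04,guard=g); print("guard",hit); stat("place")
    gripper_to(op); r.hold(.2); r.move_l([*xy,up],vel=.2); stat("away")
SC,SY=np.array([.628,.029]),np.radians(6.9)
TC,TY=np.array([.498,.336]),np.radians(96.7)
UC,UY=np.array([.613,-.255]),np.radians(-11.2)
def loc(C,Y,x,y): return C+np.array([np.cos(Y)*x-np.sin(Y)*y,np.sin(Y)*x+np.cos(Y)*y])
E
python3 - <<'E'
from h import *
im=cv2.imread("pics/top0.png"); hsv=cv2.cvtColor(im,cv2.COLOR_BGR2HSV)
m=cv2.inRange(hsv,(12,110,120),(35,255,255)); m[:215]=0;m[:,:205]=0;m[:,325:]=0
n,l,st,ce=cv2.connectedComponentsWithStats(m)
for i in range(1,n):
  if st[i,4]>40:
    P=np.argwhere(l==i)[:,::-1]
    for z in (.028,.1):
      W=plane(P,"top",z)*1000;ev,V=np.linalg.eigh(np.cov(W.T));v=V[:,1]
      print(ce[i].round(1),st[i],z,[np.round(x,1) for x in cv2.minAreaRect(W.astype(np.float32))],W.mean(0).round(1),np.degrees(np.arctan2(v[1],v[0])).round(1))
print("dark",plane([[400.7,257.1]],"top",.104),"orange",plane([[223.9,246.8]],"top",.1))
for y in (0,-.072): print(loc(SC,SY,0,y))
print(loc(SC,SY,0,.072))
a=SY
pick([.427,.1625],.076,a,.075,20)
place(loc(SC,SY,0,0),.083,a,.062)
for c in ("top","side"): cv2.imwrite(f"pics/{c}1.png",vision.snapshot(c)[:,:,::-1])
E
```

```text
[310.  236.4] [302 224  17  25 316] 0.028 [array([452.8, -93.3]), array([58.7, 58.8]), np.float64(44.7)] [453.3 -93.3] -179.9
[310.  236.4] [302 224  17  25 316] 0.1 [array([452.7, -88.3]), array([55.5, 55.6]), np.float64(44.7)] [453.1 -88.3] -179.9
[223.7 245.8] [216 239  17  15 165] 0.028 [array([424.7, 171.3]), array([49.4, 43. ]), np.float64(89.9)] [425.2 172.1] 100.3
[223.7 245.8] [216 239  17  15 165] 0.1 [array([426.2, 161.8]), array([46.7, 40.6]), np.float64(89.9)] [426.6 162.6] 100.3
dark [[ 0.39046776 -0.35398911]] orange [[0.42386571 0.16206364]]
[0.628 0.029]
[ 0.63664985 -0.04247853]
[0.61935015 0.10047853]
guard False
down t 6.4 pos [0.428 0.163 0.077] open 0.075 F [-0.2 -0.6  0.6]
grip t 7.2 pos [0.427 0.163 0.076] open 0.046 F [ 0.4 -1.2  2. ]
up t 8.2 pos [0.426 0.162 0.259] open 0.0462 F [-0.1 -1.1 -2.1]
guard False
place t 11.4 pos [0.628 0.029 0.083] open 0.0459 F [-0.4  0.3 -1.6]
away t 13.1 pos [0.627 0.029 0.259] open 0.0621 F [ 0.4 -0.8  0. ]
```

```bash
python3 - <<'E'
import cv2,numpy as np
a=cv2.resize(cv2.imread("pics/top1.png")[150:270,200:420],(660,360),interpolation=2)
b=cv2.resize(cv2.imread("pics/side1.png")[130:260,220:440],(660,390)[:2],interpolation=2)[:230]
cv2.imwrite("pics/c2.png",np.vstack([a,b]))
E
```

```text
(no output)
```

View pics/c2.png

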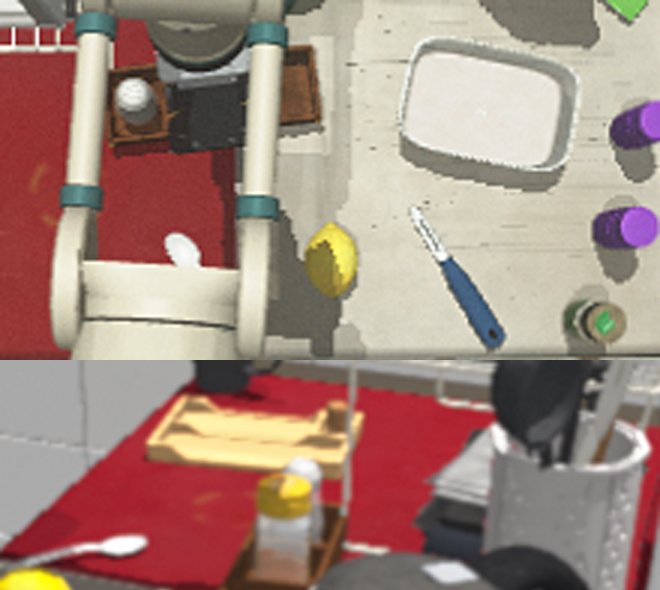

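The orange jar stands upright in the middle well, in front of the salt (side crop ~(284,530)). Next is the dark jar.

```bash
python3 - <<'E'
from h import *
r.move_l([.45,-.25,.26],best([.45,-.25,.26],SY),vel=.3)
pick([.390,-.357],.078,SY,.07,20)
place(loc(SC,SY,0,-.072),.0845,SY,.058)
r.move_to([.40,-.25,.26],best([.40,-.25,.26],np.radians(31+90)))
for c in ("top","side"): cv2.imwrite(f"pics/{c}2.png",vision.snapshot(c)[:,:,::-1])
for n in ("peeler","teaspoon","orange_cap_jar","dark_cap_jar"):
  for c in ("top","side"): print(n,c,[(np.round(d["at"],3).tolist(),round(d["score"],2)) for d in models.mark_of(n,c)][:4])
a=cv2.resize(cv2.imread("pics/top2.png")[150:270,200:420],(660,360),interpolation=2)
b=cv2.resize(cv2.imread("pics/side2.png")[130:260,100:420],(660,268),interpolation=2)[:230]
cv2.imwrite("pics/c3.png",np.vstack([a,b]))
E
```

```text
guard False
down t 16.6 pos [ 0.39  -0.357  0.079] open 0.0701 F [-0.5 -0.1  0.8]
grip t 17.3 pos [ 0.39  -0.357  0.078] open 0.0403 F [0.6 0.2 2.2]
up t 18.4 pos [ 0.389 -0.356  0.259] open 0.04 F [ 1.1  0.4 -1.3]
guard True
place t 22.0 pos [ 0.636 -0.042  0.084] open 0.0402 F [-0.  -0.4  4.3]
away t 23.7 pos [ 0.636 -0.042  0.259] open 0.0579 F [-0.2  0.   0.1]
peeler top [([0.44, -0.226, -0.002], 0.48), ([0.457, -0.093, 0.0], 0.46), ([0.631, 0.03, 0.001], 0.42)]
peeler side [([0.44, -0.221, 0.001], 0.64)]
teaspoon top [([0.431, 0.031, -0.002], 0.49)]
teaspoon side [([0.431, 0.031, -0.003], 0.6)]
orange_cap_jar top [([0.628, 0.03, 0.0], 0.71)]
orange_cap_jar side [([0.629, 0.031, 0.004], 0.77)]
dark_cap_jar top [([0.593, -0.415, -0.0], 0.77), ([0.489, -0.391, 0.004], 0.62), ([0.635, -0.04, 0.005], 0.45)]
dark_cap_jar side [([0.59, -0.413, 0.003], 0.97), ([0.487, -0.39, 0.0], 0.8), ([0.632, -0.044, 0.005], 0.66)]
```

View pics/c3.png

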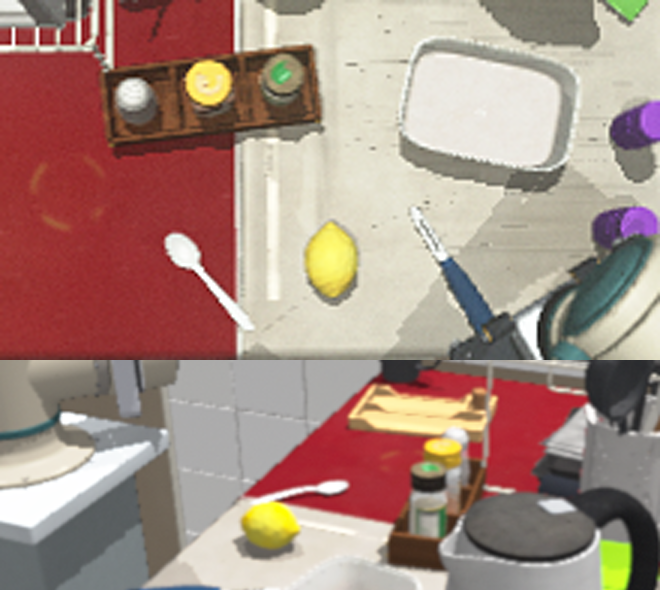

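Both jars are upright in their wells: orange at (208,85), dark at (283,80), and the salt undisturbed at (135,98). Next, the peeler.

```bash
python3 - <<'E'
from h import *
E=plane([[140+553/2.8,165+151/2.8],[140+631/2.8,165+281/2.8]],"top",.008)
d=E[0]-E[1]; a=np.arctan2(d[1],d[0]); print(E,np.linalg.norm(d),np.degrees(a),E.mean(0))
c=(E.mean(0)+2*np.array([.4385,-.2225]))/3; print(c)
pick(c,.029,a+np.pi/2,.06,25,up=.2)
p=loc(TC,TY,-.032,0); print(p)
place(p,.0342,TY,.036,up=.2,g=5)
r.move_to([.40,.1,.28],best([.40,.1,.28],np.radians(43+90)))
for k in ("top","side"): cv2.imwrite(f"pics/{k}3.png",vision.snapshot(k)[:,:,::-1])
a=cv2.resize(cv2.imread("pics/top3.png")[170:270,130:330],(660,330),interpolation=2)
b=cv2.resize(cv2.imread("pics/side3.png")[130:220,220:380],(480,270),interpolation=2)
cv2.imwrite("pics/c4.png",np.vstack([a,np.pad(b,((0,0),(0,180),(0,0)))]))
E
```

```text
[[ 0.50732777 -0.18155554]
 [ 0.36122427 -0.26808034]] 0.1698021575638265 30.634689285931987 [ 0.43427602 -0.22481794]
[ 0.43709201 -0.22327265]
guard False
down t 27.4 pos [ 0.438 -0.224  0.03 ] open 0.06 F [ 1.1  0.2 -0.3]
grip t 28.2 pos [ 0.437 -0.223  0.029] open 0.0248 F [-0.7  0.6  2.2]
up t 29.2 pos [ 0.436 -0.223  0.199] open 0.0247 F [-0.9 -0.6 -2. ]
[0.50173346 0.30421854]
guard True
place t 33.3 pos [0.501 0.304 0.034] open 0.0249 F [0.  0.3 3.5]
away t 34.9 pos [0.501 0.304 0.199] open 0.0359 F [-0.1 -0.3 -0.1]
```

View pics/c4.png

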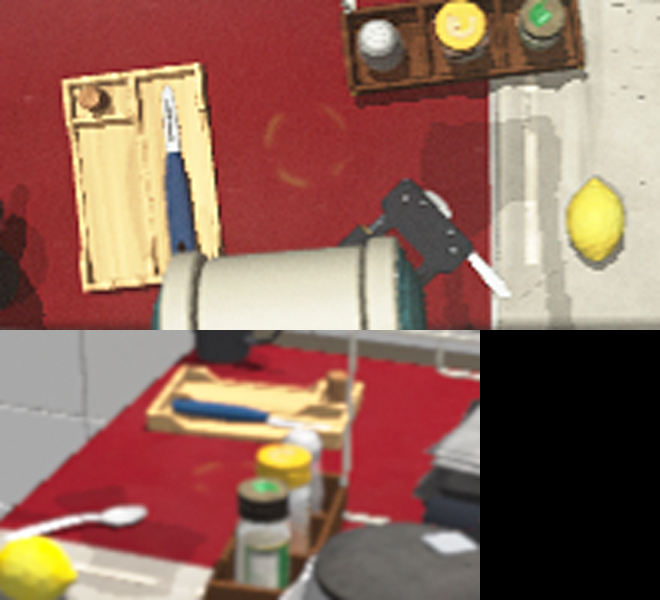

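The peeler lies flat along the long bay at (178,170), and the cork is in place. Next, the teaspoon.

```bash
python3 - <<'E'
from h import *
E=plane([[200+165/3,150+233/3],[200+252/3,150+329/3]],"top",.005)
d=E[0]-E[1]; L=np.linalg.norm(d); a=np.arctan2(d[1],d[0]); u=d/L
c=(E.mean(0)+2*np.array([.431,.031]))/3; print(E,L,np.degrees(a),E.mean(0),c)
off=.010
pick(c+off*u,.0265,a+np.pi/2,.045,15,up=.2)
for k in ("side","top"): cv2.imwrite(f"pics/{k}4.png",vision.snapshot(k)[:,:,::-1])
b=cv2.resize(cv2.imread("pics/side4.png")[60:260,120:340],(660,600),interpolation=2); cv2.imwrite("pics/c5.png",b)
E
```

```text
[[ 0.48127651  0.07706995]
 [ 0.38096172 -0.01319838]] 0.13494972834453295 41.9824858970244 [0.43111912 0.03193579] [0.43103971 0.03131193]
guard False
down t 38.2 pos [0.439 0.038 0.027] open 0.0449 F [ 0.1 -0.4  0.2]
grip t 38.9 pos [0.439 0.038 0.027] open 0.0214 F [0.2 0.2 5.4]
up t 39.9 pos [0.437 0.038 0.199] open 0.0212 F [-0.  -0.  -0.4]
```

View pics/c5.png

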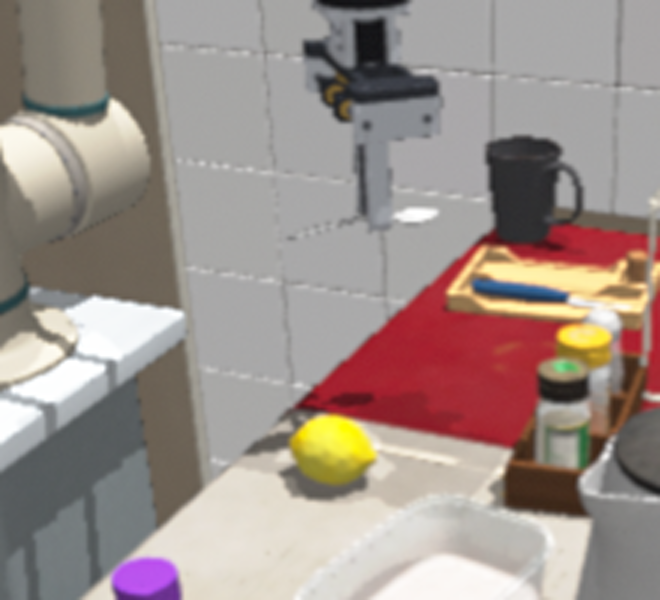

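The spoon is held level, with its ends at (288,238) and (438,212) and the finger at x≈378, about 12 mm bowlward of its middle. That agrees with the planned 10 mm offset.

```bash
python3 - <<'E'
from h import *
p=loc(TC,TY,.032,.019-.011)
place(p,.0325,TY,.034,up=.2,g=4)
# lemon next: stage clear of tray
r.move_to([.40,-.02,.26],best([.40,-.02,.26],np.pi/2))
for k in ("top","side"): cv2.imwrite(f"pics/{k}5.png",vision.snapshot(k)[:,:,::-1])
a=cv2.resize(cv2.imread("pics/top5.png")[170:270,130:330],(660,330),interpolation=2)
b=cv2.resize(cv2.imread("pics/side5.png")[130:220,220:380],(480,270),interpolation=2)
cv2.imwrite("pics/c6.png",np.vstack([a,np.pad(b,((0,0),(0,180),(0,0)))]))
E
```

```text
guard True
place t 43.3 pos [0.486 0.366 0.032] open 0.0212 F [ 0.1 -1.   4.1]
away t 44.9 pos [0.486 0.366 0.199] open 0.034 F [ 1.   0.1 -0.4]
```

View pics/c6.png

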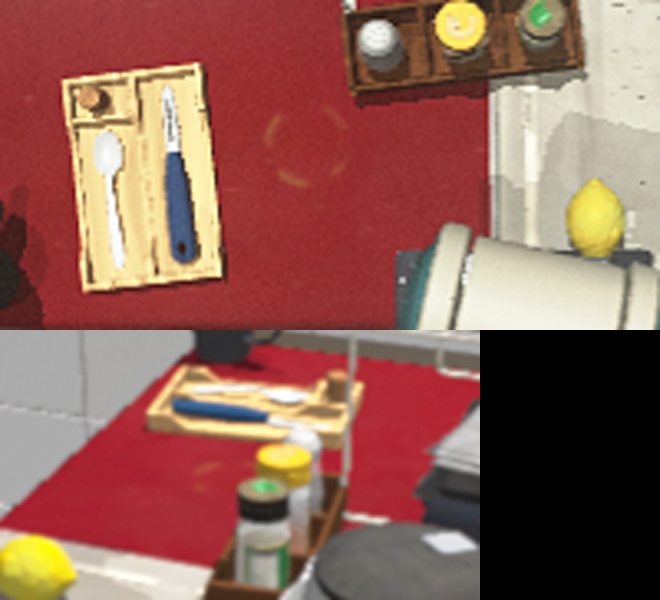

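The spoon lies in the short bay (105,130)–(120,268) and the peeler in the long bay, both flat. Next, the lemon.

```bash
python3 - <<'E'
from h import *
pick([.455,-.0935],.034,np.radians(92),.085,15,up=.2)
place(UC,.044,UY+np.pi/2,.075,up=.2,g=5)
r.move_to([.32,-.25,.3],best([.32,-.25,.3],np.pi/2)); r.hold(.5)
for k in ("top","side"): cv2.imwrite(f"pics/{k}6.png",vision.snapshot(k)[:,:,::-1])
for n in ("lemon","peeler","teaspoon","orange_cap_jar","dark_cap_jar","salt_shaker","cork"):
  for k in ("top","side"): print(n,k,[(np.round(d["at"],3).tolist(),round(d["score"],2)) for d in models.mark_of(n,k)][:3])
a=cv2.resize(cv2.imread("pics/top6.png")[150:270,130:420],(798,330),interpolation=2)
b=cv2.resize(cv2.imread("pics/side6.png")[130:300,120:400],(444,270),interpolation=2)
cv2.imwrite("pics/c7.png",np.vstack([a,np.pad(b,((0,0),(0,354),(0,0)))]))
print(telemetry.current_t())
E
```

```text
guard False
down t 49.2 pos [ 0.456 -0.094  0.034] open 0.0848 F [-0.3  0.  -1. ]
grip t 50.0 pos [ 0.455 -0.094  0.034] open 0.054 F [-0.9 -0.6  3.5]
up t 51.0 pos [ 0.454 -0.093  0.199] open 0.0536 F [-0.3  0.1 -0.9]
guard False
place t 53.9 pos [ 0.613 -0.255  0.044] open 0.0536 F [-0.1  1.8 -1.1]
away t 55.6 pos [ 0.612 -0.255  0.199] open 0.0751 F [0.4 0.2 0.7]
lemon top [([0.617, -0.255, 0.005], 0.66), ([0.614, -0.256, -0.004], 0.64)]
lemon side [([0.612, -0.257, 0.004], 0.95)]
peeler top [([0.502, 0.303, 0.003], 0.58)]
peeler side [([0.502, 0.306, 0.006], 0.45)]
teaspoon top [([0.473, 0.365, 0.004], 0.48)]
teaspoon side [([0.477, 0.366, 0.002], 0.44)]
orange_cap_jar top [([0.629, 0.03, 0.001], 0.65)]
orange_cap_jar side [([0.631, 0.029, 0.004], 0.64)]
dark_cap_jar top [([0.635, -0.042, 0.007], 0.76), ([0.593, -0.416, -0.001], 0.73), ([0.486, -0.394, 0.005], 0.58)]
dark_cap_jar side [([0.634, -0.044, 0.0], 0.86), ([0.49, -0.389, -0.001], 0.76), ([0.59, -0.413, 0.003], 0.73)]
salt_shaker top [([0.614, -0.255, -0.002], 0.47), ([0.619, 0.106, 0.005], 0.44)]
salt_shaker side [([0.611, 0.106, 0.002], 0.71)]
cork top [([0.573, 0.378, 0.006], 0.63)]
cork side [([0.575, 0.381, 0.007], 0.62)]
58.075
```

View pics/c7.png

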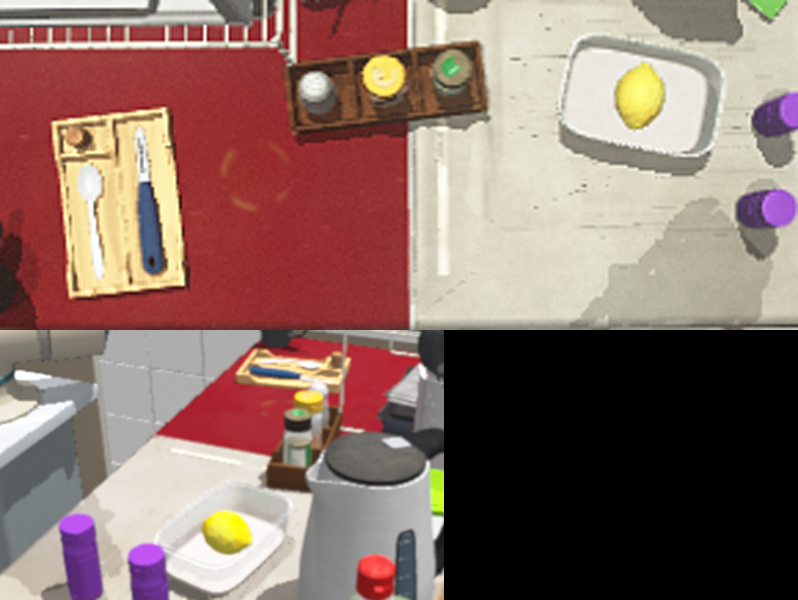

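Everything is in place: the lemon is in the tub at (640,95), both jars and the salt are upright in the stand, and the peeler, spoon and cork are in their bays. I'm handing the job in.

```bash
python3 -c "
from plant import r; print(r.sign_off())"
```

```text
the job is handed in; nothing more can be done
None
```

All five things are put away and the job is handed in, at about 58 s on the robot's clock against the 136 s limit. I worked in the order you gave: orange-capped jar, dark-capped jar, peeler, teaspoon, lemon.

The final top and side pictures showed:
- **Spice stand:** both jars stand upright, orange in the middle well and dark in the end well, with the salt shaker in its own well.
- **Cutlery tray:** the peeler lies flat in the long bay and the teaspoon flat in the short bay. The cork is still in its small bay.
- **Food tub:** the lemon is resting inside.
- **Look-alikes:** I left the two purple jars alone.

The network positions from the two cameras agreed to within a few mm, except for the salt shaker, which was about 8 mm apart. The top camera also gave one false salt shaker at the lemon's position, and the purple jars were reported under the dark jar's name. I ignored both because the pictures showed what they really were. No check failed, and `sign_off` gives no verdict.

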